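# Set a cup in its holder and hold a tea mandarin over it with tongs

### The arm

A 7-joint arm with a two-finger parallel gripper is mounted at the origin on the work surface. World frame = base frame: x ahead of the robot, y to its left, z up, the work surface at z = 0. Lengths are in m, angles in rad, forces in N, time in s.
With the tool pointing down it reaches from about 0.425 to 0.95 m from the base axis. Payload 16.7 kg.
Tool frame: the origin (TCP) lies on the centre line of the jaws, within the pads' length; the fingertips stand 19 mm ahead of it and the grasp point (between the pads) is the TCP; z points along the fingers, y is the direction in which the jaws open and shut (so a half turn about z gives the same grasp; the last joint's range is limited). The gripper opens to 94 mm and grips with 3 to 60 N. Pads are 16 mm wide; open, the fingers measure 119 mm over their backs; the gripper's body (75 mm by 177 mm) begins 78 mm behind the grasp point.
Start: joints at [-1.454, 0.426, 0.074, 1.606, -0.034, 1.111, -0.067], TCP at [0.178, 0.651, 0.224] pointing down, gripper open.
Joint ranges: [-2.85, 2.85], [-0.5, 2.14], [-1.23, 1.37], [0.21, 2.46], [-1.02, 4.16], [0.16, 2.05], [-2.73, 2.73]. Speed limits (rad/s): [1.89, 1.89, 2.39, 2.39, 3.01, 3.01, 3.01].

### API

Orientations are given as a rotation vector (axis times angle).
In Python, from workcell import manip gives the robot as it stands.
- The arm moves only by the tool play_rows, never from a script. Its argument "steps" is a list of rows, each an object with "delta_pos": the shift along the tool's x, y, z in mm, a list of three; "spin": the turn about the tool's z in degrees. A call has 1 to 20 rows; each row is the pose to reach, as a shift and turn from the pose measured when the call began, along the tool's axes at that moment; what a row does not reach only later rows make up. A row lasts 1/10 s, in which the tool goes at most 50 mm and 8.59 degrees, less where a joint would pass 70% of its speed; a pose out of reach is approached as far as the arm can. A call with a gripper value outside its range is refused whole. "grip" is the closure, from 0 (fully open) to 1 (shut), set as the call begins (left out, the last holds). The fingers move at their own pace and stop on an object; "squeeze" is the grip in N (left out, the last holds). Time passes only in rows, so rows that repeat a pose let the fingers close. It gives the time, the measured TCP pose, the force and the opening at its end, in the units of the state.
- manip.state(): the state, without advancing time (a new reading comes with each control period).
- manip.camera(name): name is "side" or "top" or "wrist"; returns a dict with "frame" (480x640x3 uint8, red, green, blue), "fov_y" (degrees; the focal length in pixels is half the picture's height over the tangent of half this angle, whatever the lens; pixels are square), "cx", "cy" (the principal point, pixels), "distortion" ([k1, k2, p1, p2, k3] as OpenCV has them; the pictures are not rectified), "view" (4x4, takes a point from world to camera coordinates); the wrist camera has in their place "hand_eye" (4x4, takes a point from camera to tool coordinates, whose origin is the TCP and whose axes are the flange's). Camera axes: x right, y up, looking along -z (the intrinsics and any distortion apply to the point x, -y, -z); pixel columns grow to the right and rows downward; lengths in m; the calibration is good to about 2 mm. A picture is of the moment at which its call begins: read the wrist's pose just before it. There is no depth.
- manip.job_done(): hands the job in, once; it reports no verdict.
Trained networks look in a picture, given as the dict that the camera call returned (one of the last four; its "shot" number tells which), for a name from the list of things; names that differ only in an ending like _2 or _b are one class to them, and where a whole thing is asked for, a point or a joint stands for the part that bears it (a point fixed in the world has none). Each returns a list of dicts, best first, with "confidence" (0 to 1); they miss things now and then, are a little off and sometimes report something else, mostly with a low value. They report only what shows in the picture. A call takes as long as a camera call. They do not tell look-alikes from the thing itself.
- manip.cut_out(picture, name): "region" (480x640 bool, what is visible of it) and "point" ([column, row] in pixels, amid what is visible of it).
The state is a dict: "t": time; "qpos": joint angles; "joint_velocities": joint speeds; "joint_efforts": joint torques, N m; "tcp_pos": TCP position; "eef_rot": TCP orientation; "wrist_force": force on the tool from outside, world axes, zero at the start; "torque": the same for the moment, N m; "grip_width": finger opening in m.
Only numpy, scipy, OpenCV 4.12 (cv2) and the standard library are available. Lean on these libraries where they do the work, as an engineer would, in place of code of your own. Each camera call takes 0.05 s, during which the arm holds its last target. There are 200 camera calls.

### The job

Get a cup of mandarin tea ready: stand the single paper cup upright and fully home in the steel cup holder and let go of it. Then grip the kitchen tongs, close them on the dried tea mandarin lying on the wooden tea board (food is touched with the tongs only, never with the gripper) and hold it lifted with the tongs, centred a little above the mouth of that cup. Finish while still holding it there, without letting go and without disturbing the other things.

Things in the scene. Friction and masses are not known exactly. Their poses are not given: they have to be found in the camera images.
- tongs_grip (a point): Kitchen tongs lying on their side, 235 mm long, 28 mm tall, 0.11 kg. Point midway between the two black grip sleeves, 14 mm above the underside, near the balance; x runs to the tips, y across, z up. Grip both sleeves from above, closing along y. Sleeves: 24 mm tall, 38 mm long to each side of the point, 60 mm over both outsides at the point when open (64 at their tip end).
- tongs_tip (a point): Midway between the scooped heads of the open tongs, 100 mm ahead of tongs_grip, same height. Heads: 42 mm long, reaching 14 mm above and below, 80 mm apart when open (72 at their inward-leaning upper and lower edges); the gap shrinks 2 mm per 1 mm by which the sleeves come together. Both tongs points ride on the +y arm and mark the middle only while the tongs are open.
- tongs_arm (a joint): Closing angle of the tongs, rad: 0 open (at rest), 0.2 on the mandarin (sleeves parallel, 40 mm over their outsides), 0.4 heads meeting (20 mm). Arms on a pin 100 mm behind tongs_grip; the spring takes 3 N at the sleeves (open) to 9 N (0.2 rad) and opens the tongs again, so the grip must be kept.
- cup_center (a point): The single empty white paper cup (not the nest of stacked cups), upright on the table: tapered, 65 mm tall, outside 45 mm across at the foot, 62 mm at the rim, 3 mm wall. Point on its axis half-way up, 32.5 mm above the foot, z along the axis. The holder will hide its lower 30 mm: take it from above by its upper part (57 to 62 mm across).
- cup_mouth (a point): Centre of that cup's mouth, in the plane of its rim, 65 mm above the foot; the mouth is 56 mm wide inside.
- holder_floor (a point): Low round stainless cup holder, loose on the table: tapered sleeve 34 mm tall, 63 mm across, 57 mm inside at the mouth, 50 mm inside at the floor, with a loop handle along its own x reaching 58 mm from the axis, 30 mm high. Point: centre of the inner floor, 4 mm above the table, on which a cup fully home stands. 0.16 kg.
- holder_mouth (a point): Centre of the holder's mouth, 34 mm above the table.
- mandarin_center (a point): Dried tea mandarin: a small dark, squat round fruit, 42 mm across and 38 mm tall, flat underneath, standing on the tea board. This point is its centre, 19 mm above its underside. Mass about 22 g, firm.
- board_top (a point): Centre of the top face of the low wooden tea board, 12 mm above the table; the board is 160 mm along its x and 180 mm along its y and does not move. The mandarin stands on its near (-x) half; a small steel tea caddy and a porcelain teacup stand on its far half.
- caddy: Bystander: steel tea caddy, 54 mm across, 66 mm tall, on the board; origin under its centre.
- teacup: Bystander: white porcelain teacup, 62 mm across, 42 mm tall, on the board; origin under its centre.
- jar: Bystander: amber coffee jar with black cap, 68 mm across, 105 mm tall; origin under its centre.
- mug: Bystander: white ceramic mug with handle, 76 mm across, 90 mm tall; origin under its centre.
- tin: Bystander: red tea tin, 72 mm across, 117 mm tall; origin under its centre.
- nested_cups: Bystander: nest of stacked paper cups, 62 mm across, 97 mm tall; origin under its centre.
- teabags: Bystander: box of tea bags, 60 x 120 x 60 mm; origin under its centre.
- spoon: Bystander: teaspoon, 150 mm long, lying on the table at the right; origin under its middle.
Not all that is in view belongs to the job. Leave any pink or turquoise look-alike of the part that bears cup_center alone. Of the things that look like the part that bears board_top, the larger one is meant.

How it is judged:
On the way, in this order (a step that is already met when the one before it is completed fails the run):
1. the paper cup stands fully home in the holder and the gripper has let go of it (distance between cup_center and holder_floor below 0.037 m and horizontal distance between cup_center and holder_floor below 0.006 m and angle between cup_center's own z axis and vertical below 0.08 rad and contact force between the fingers and cup below 0.05 N), for 0.2 s.
2. the mandarin is lifted clear of the board in the closed tongs (z of mandarin_center in the frame of board_top above 0.045 m and contact force between tongs and mandarin above 0.1 N and contact force between the fingers and tongs above 1 N), for 0.2 s.
At the end, for the whole second after the job is handed in: Cup on the holder's floor (within 4 mm of home, 6 mm of centred, upright to 0.08 rad); gripper holds the tongs, closed on the mandarin (0.1 to 0.32 rad), its centre within 15 mm of the cup's axis and 22 to 100 mm above the rim, still, neither it nor the tongs touching the cup (horizontal distance between mandarin_center and cup_mouth below 0.015 m and z of mandarin_center in the frame of cup_mouth between 0.022 and 0.1 m and contact force between tongs and mandarin above 0.1 N and contact force between the fingers and tongs above 1 N and value of joint tongs_arm between 0.1 and 0.32 rad and contact force between tongs and cup below 0.1 N and contact force between mandarin and cup below 0.05 N and linear speed of mandarin below 0.03 m/s and distance between cup_center and holder_floor below 0.037 m and horizontal distance between cup_center and holder_floor below 0.006 m and angle between each of cup_center, holder_floor's own z axis and vertical below 0.08 rad); the arm keeps its last pose, push and grip.
It fails at once if the robot touches the mandarin itself (contact force between any of the fingers, the arm and mandarin above 0.2 N).
It fails at once if a bystander is shifted by more than 25 mm or knocked over (distance of any of caddy, teacup, jar, mug, tin, nested_cups, teabags, spoon from where it was at the start of the episode above 0.025 m or angle between any of caddy, teacup, jar, mug, tin, nested_cups's own z axis and vertical above 0.5 rad).
It also fails if it takes over 58 s, if anything falls off the work surface, if the arm or the gripper's body presses on something with over 40 N, if the wrist force passes 120 N, or if a joint passes its speed limit or range.

## Working session

There is one attempt and no reset: what is moved stays moved. The work goes in short steps, Python scripts to look and compute and a tool call to move; the robot and the scene stay as the last step left them, time stands still between calls to the robot, and variables do not carry over. Pictures are saved under pics/ and viewed, on a budget of 10 in all, crops included, one or two more only if the job needs it, and the job is handed in when it is done.

Besides the shell and the picture viewer there is one more tool, called after "Request:" by a JSON object that holds its "fn" and its "kwargs", one argument or row to a line. play_rows: Moves the arm, as the interface text tells. Its arguments: {"type":"object","properties":{"steps":{"type":"array","items":{"type":"object","properties":{"delta_pos":{"type":"array","items":{"type":"number"}},"spin":{"type":"number"}}}},"grip":{"type":"number"},"squeeze":{"type":"number"}},"required":["steps"]}

```bash
mkdir -p pics
cat > h.py <<'E'
import numpy as np, cv2
from scipy.spatial.transform import Rotation as R
from workcell import manip
def K(p):
    f=240/np.tan(np.radians(p["fov_y"])/2); return np.array([[f,0,p["cx"]],[0,f,p["cy"]],[0,0,1.]])
def pose(p,s=None):  # cam->world 4x4
    if "view" in p: return np.linalg.inv(np.array(p["view"]))
    T=np.eye(4); T[:3,:3]=R.from_rotvec(s["eef_rot"]).as_matrix(); T[:3,3]=s["tcp_pos"]
    return T@np.array(p["hand_eye"])
def ray(p,px,s=None):
    u=cv2.undistortPoints(np.array([[px]],float),K(p),np.array(p["distortion"],float))[0,0]
    T=pose(p,s); d=T[:3,:3]@np.array([u[0],-u[1],-1]); return T[:3,3],d/np.linalg.norm(d)
def atz(p,px,z,s=None):
    o,d=ray(p,px,s); return o+d*(z-o[2])/d[2]
def proj(p,X,s=None):
    X=np.atleast_2d(X); T=np.linalg.inv(pose(p,s)); c=X@T[:3,:3].T+T[:3,3]
    c=c*[1,-1,-1]; return cv2.projectPoints(c,np.zeros(3),np.zeros(3),K(p),np.array(p["distortion"],float))[0][:,0]
def tri(rays):
    A=sum(np.eye(3)-np.outer(d,d) for o,d in rays); b=sum((np.eye(3)-np.outer(d,d))@o for o,d in rays)
    X=np.linalg.solve(A,b); return X,[np.linalg.norm((np.eye(3)-np.outer(d,d))@(X-o)) for o,d in rays]
def save(p,n): cv2.imwrite(f"pics/{n}.png",p["frame"][:,:,::-1])
E
cat > a.py <<'E'
from h import *
s=manip.state(); print(s["t"],s["tcp_pos"],s["eef_rot"],s["grip_width"],R.from_rotvec(s["eef_rot"]).as_matrix().round(3))
for c in ["top","side","wrist"]:
    p=manip.camera(c); save(p,"0"+c); 
    print(c,p["fov_y"],p["distortion"],pose(p,s)[:3,3].round(3))
    for n in ["tongs_grip","cup_center","holder_floor","mandarin_center","board_top","nested_cups","mug"]:
        for d in manip.cut_out(p,n)[:3]:
            print(n,np.round(d["confidence"],2),np.round(d["point"],1),d["region"].sum(),atz(p,d["point"],0.02,s).round(3))
E
python3 a.py
```

```text
0.0 [0.17788645 0.65070374 0.22380728] [-4.17886091e-01 -3.11359966e+00  1.97880774e-03] 0.09400478784870789 [[-0.965  0.264 -0.   ]
 [ 0.264  0.965 -0.001]
 [-0.    -0.001 -1.   ]]
top 47.25233653050601 [-0.02609771  0.          0.          0.          0.        ] [ 0.429 -0.016  1.416]
tongs_grip 0.83 [318.1 293. ] 91 [0.459 0.021 0.02 ]
cup_center 0.9 [383.8 296.1] 483 [ 0.452 -0.145  0.02 ]
cup_center 0.78 [371.2 255.1] 500 [ 0.556 -0.114  0.02 ]
cup_center 0.56 [340.  200.9] 459 [ 0.696 -0.034  0.02 ]
holder_floor 0.59 [441.1 234.1] 547 [ 0.611 -0.293  0.02 ]
mandarin_center 0.59 [237.2 256.6] 200 [0.55  0.229 0.02 ]
board_top 0.94 [181.8 332.1] 2089 [0.357 0.364 0.02 ]
board_top 0.84 [229.2 249.8] 3134 [0.567 0.25  0.02 ]
nested_cups 0.72 [394.4 164.6] 596 [ 0.793 -0.175  0.02 ]
mug 0.37 [468.1 316.2] 544 [ 0.404 -0.357  0.02 ]
side 55.13842829756251 [0.0108602 0.        0.        0.        0.       ] [ 0.453 -0.897  0.61 ]
tongs_grip 0.78 [268.5 258.5] 1291 [0.471 0.003 0.02 ]
tongs_grip 0.15 [242.1 390. ] 1258 [ 0.411 -0.377  0.02 ]
cup_center 0.98 [361.3 251.4] 755 [0.693 0.009 0.02 ]
cup_center 0.77 [259.1 286. ] 985 [ 0.446 -0.101  0.02 ]
cup_center 0.73 [314.6 277.1] 833 [ 0.567 -0.083  0.02 ]
holder_floor 0.61 [351.5 343.8] 984 [ 0.607 -0.296  0.02 ]
board_top 0.92 [226.  197.1] 744 [0.363 0.343 0.02 ]
board_top 0.79 [301.1 220.5] 1277 [0.565 0.178 0.02 ]
nested_cups 0.97 [421.1 276.6] 1369 [ 0.802 -0.108  0.02 ]
mug 0.94 [389.2 417.7] 4176 [ 0.632 -0.459  0.02 ]
wrist 67.85822236670995 [-0.05868383  0.          0.          0.          0.        ] [0.114 0.668 0.383]
board_top 0.56 [179.  411.9] 1449 [0.366 0.425 0.02 ]
```

```bash
python3 -c "
import cv2
a=cv2.imread('pics/0top.png')[130:380,130:500]; cv2.imwrite('pics/0topc.png',cv2.resize(a,(800,540),interpolation=cv2.INTER_CUBIC))"
```

```text
(no output)
```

View pics/0topc.png

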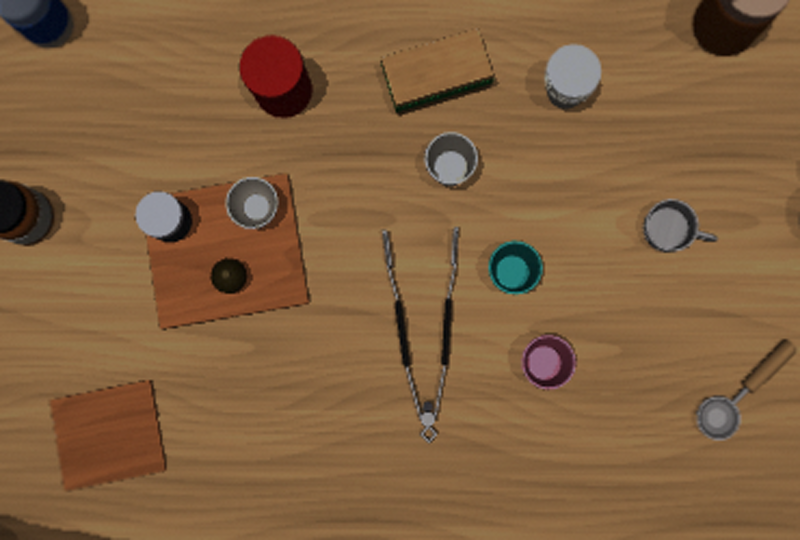

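View pics/0side.png

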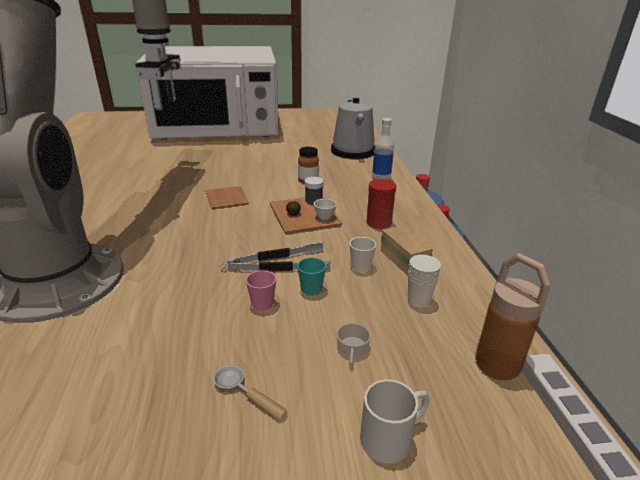

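The full top-frame mapping is column right = −y and row up = +x. The white cup is at about (339,203), the holder at (441,234) with its handle to −y, the mandarin at (237,257), and the tongs point toward +x. The pink and turquoise cups are decoys.

```bash
cat > b.py <<'E'
from h import *
t=manip.camera("top"); q=manip.camera("side")
def reg(p,n,k): return manip.cut_out(p,n)
def near(l,px): return min(l,key=lambda d:np.hypot(*(np.array(d["point"])-px)))
for n,a,b in [("cup_center",(340,201),(361,251)),("holder_floor",(441,234),(351,344)),("tongs_grip",(325,285),(268,258)),("mandarin_center",(237,257),(293,208)),("board_top",(229,250),(301,220)),("caddy",(206,230),(314,190)),("teacup",(247,224),(325,210))]:
    da=manip.cut_out(t,n); db=manip.cut_out(q,n)
    if not da or not db: print(n,len(da),len(db)); 
    if da and db:
        A=near(da,a);B=near(db,b); X,e=tri([ray(t,A["point"]),ray(q,B["point"])]); print(n,A["point"],B["point"],X.round(3),np.round(e,4))
print([ (k,atz(t,px,0.014).round(3)) for k,px in dict(tipL=(309,237.3),tipR=(341,236.4),g=(326,284),pin=(328,323),mand=(236,257)).items()])
s=manip.state()
c=atz(t,(340,201),.045); d=c-s["tcp_pos"]; print(c,d,R.from_rotvec(s["eef_rot"]).inv().apply(d)*1000)
E
python3 b.py
```

```text
cup_center [339.8, 204.3] [363.0, 252.5] [ 0.684 -0.033  0.044] [0.0014 0.0014]
holder_floor [441.4, 234.1] [351.8, 339.7] [ 0.609 -0.292  0.026] [0.0013 0.0013]
tongs_grip [336.3, 284.9] [267.0, 259.3] [ 0.473 -0.025  0.037] [0.0062 0.0062]
mandarin_center [237.1, 256.7] [292.1, 210.7] [0.547 0.228 0.025] [0.0016 0.0016]
board_top [230.6, 249.3] [300.1, 218.7] [ 0.571  0.253 -0.015] [0.0007 0.0007]
caddy [202.9, 230.9] [309.7, 189.8] [0.609 0.313 0.046] [0.0035 0.0035]
teacup [247.1, 220.0] [325.4, 206.7] [0.637 0.202 0.046] [0.0033 0.0033]
[('tipL', array([0.602, 0.046, 0.014])), ('tipR', array([ 0.604, -0.037,  0.014])), ('g', array([0.482, 0.001, 0.014])), ('pin', array([ 0.384, -0.005,  0.014])), ('mand', array([0.549, 0.233, 0.014]))]
[ 0.69101737 -0.03328959  0.045     ] [ 0.51305347 -0.6843598  -0.17945132] [-675.34653527 -524.84624996  179.49495181]
```

Request:
{"fn": "play_rows", "kwargs": {
  "steps": [
    {"delta_pos": [-45,-35,0],"spin": -2},
    {"delta_pos": [-85,-66,0],"spin": -4},
    {"delta_pos": [-125,-97,0],"spin": -6},
    {"delta_pos": [-165,-129,0],"spin": -8},
    {"delta_pos": [-205,-160,0],"spin": -10},
    {"delta_pos": [-245,-191,0],"spin": -12},
    {"delta_pos": [-285,-223,0],"spin": -14},
    {"delta_pos": [-325,-255,0],"spin": -15.3},
    {"delta_pos": [-365,-286,0],"spin": -15.3},
    {"delta_pos": [-405,-318,0],"spin": -15.3},
    {"delta_pos": [-445,-349,0],"spin": -15.3},
    {"delta_pos": [-485,-381,0],"spin": -15.3},
    {"delta_pos": [-525,-412,0],"spin": -15.3},
    {"delta_pos": [-565,-444,0],"spin": -15.3},
    {"delta_pos": [-605,-475,10],"spin": -15.3},
    {"delta_pos": [-640,-502,20],"spin": -15.3},
    {"delta_pos": [-670,-526,24],"spin": -15.3},
    {"delta_pos": [-670,-526,24],"spin": -15.3},
    {"delta_pos": [-670,-526,24],"spin": -15.3}
  ],
  "grip": 0,
  "squeeze": 15
}}

```text
t: 3.9
tcp_pos: [0.6857, -0.0347, 0.1998]
eef_rot: [-0.004, -3.141, 0.001]
wrist_force: [-1.0, -0.3, -0.1]
grip_width: 0.0939
```

```bash
cat > c.py <<'E'
from h import *
s=manip.state(); p=manip.camera("wrist")
print(s["t"],s["tcp_pos"].round(4) if hasattr(s["tcp_pos"],'round') else s["tcp_pos"])
for n in ["cup_center","holder_floor","tongs_grip"]:
    for d in manip.cut_out(p,n):
        r=d["region"]; ys,xs=np.nonzero(r)
        print(n,round(d["confidence"],2),d["point"],r.sum(),xs.min(),xs.max(),ys.min(),ys.max(),atz(p,d["point"],.045,s).round(4))
im=p["frame"].copy(); a=np.linspace(0,2*np.pi,60)
for r,z in [(.031,.065),(.0225,0.)]:
    for u in proj(p,np.c_[.684+r*np.cos(a),-.033+r*np.sin(a),0*a+z],s): cv2.circle(im,(int(u[0]),int(u[1])),1,(255,0,0),-1)
save({"frame":im},"1w")
E
python3 c.py
```

```text
3.9 [ 0.6857 -0.0347  0.1998]
cup_center 0.88 [232.7, 71.1] 5188 193 271 29 111 [ 0.5535 -0.1044  0.045 ]
cup_center 0.67 [326.2, 227.8] 4097 290 362 193 264 [ 0.6864 -0.0267  0.045 ]
holder_floor 0.63 [50.0, 143.4] 4522 0 95 112 180 [ 0.6089 -0.2714  0.045 ]
tongs_grip 0.97 [394.2, 59.6] 2471 315 413 0 140 [0.545  0.0289 0.045 ]
tongs_grip 0.42 [325.4, 225.1] 4096 290 362 193 264 [ 0.6839 -0.0275  0.045 ]
```

View pics/1w.png

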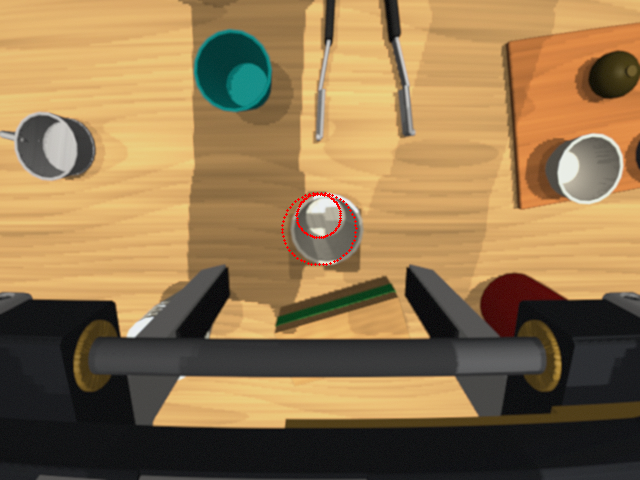

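```bash
cat > d.py <<'E'
from h import *
from scipy.optimize import least_squares
a=np.linspace(0,2*np.pi,90)
def bb(r): ys,xs=np.nonzero(r); return np.array([xs.min()-.0,xs.max()+1.,ys.min(),ys.max()+1.])
def cone(p,s,box,x0,rs,free_z=False):
    def f(v):
        z0=v[2] if free_z else 0
        P=np.vstack([np.c_[v[0]+r*np.cos(a),v[1]+r*np.sin(a),0*a+z+z0] for r,z in rs]); u=proj(p,P,s)
        return np.array([u[:,0].min(),u[:,0].max(),u[:,1].min(),u[:,1].max()])-box
    o=least_squares(f,x0); return o.x.round(4),o.fun.round(1)
E
cat > e.py <<'E'
from d import *
s=manip.state(); p=manip.camera("wrist"); t=manip.camera("top"); q=manip.camera("side")
CUP=[(.0225,0),(.031,.065)]
for nm,P,px in [("w",p,(326,228)),("t",t,(340,204)),("s",q,(363,252))]:
    d=min(manip.cut_out(P,"cup_center"),key=lambda d:np.hypot(*(np.array(d["point"])-px)))
    print(nm,cone(P,s,bb(d["region"]),[.685,-.03],CUP),cone(P,s,bb(d["region"]),[.685,-.03,0],CUP,True))
d=manip.cut_out(p,"holder_floor")[0]; print([cone(p,s,bb(d["region"])*[0,1,1,1]+[15,0,0,0],[.61,-.29],[(.0315,0),(.0315,.034)])])
m=cv2.morphologyEx(manip.cut_out(t,"holder_floor")[0]["region"].astype(np.uint8),cv2.MORPH_OPEN,np.ones((9,9)))
print(cone(t,s,bb(m),[.61,-.29],[(.0315,0),(.0315,.034)]))
m=cv2.morphologyEx(manip.cut_out(q,"holder_floor")[0]["region"].astype(np.uint8),cv2.MORPH_OPEN,np.ones((13,13)))
print(cone(q,s,bb(m),[.61,-.29],[(.0315,0),(.0315,.034)]))
E
python3 e.py
```

```text
w (array([ 0.6834, -0.0271]), array([-0.6,  0.6, -0.2,  0.3])) (array([ 0.6841, -0.0271, -0.0034]), array([-0.1,  0.1,  0.1, -0.2]))
t (array([ 0.5549, -0.1176]), array([-5.6,  5.6, -0.5,  0.5])) (array([ 0.5952, -0.1503, -0.4338]), array([-2.5,  2.5,  2.5, -2.5]))
s (array([ 0.6862, -0.029 ]), array([-1.1,  1.1, -1.1,  0.9])) (array([ 0.7029,  0.0325, -0.0412]), array([-0.2,  0.2,  0.2, -0.2]))
[(array([ 0.545 , -0.1294]), array([ 151.9, -164. ,   24.9,  -35.1]))]
(array([ 0.6103, -0.2912]), array([-1.1,  1.1, -1.5,  1.5]))
(array([ 0.6126, -0.2848]), array([-1.2,  1.1, -1. ,  0.7]))
```

Request:
{"fn": "play_rows", "kwargs": {
  "steps": [
    {"delta_pos": [1.5,7,40]},
    {"delta_pos": [1.5,7,80]},
    {"delta_pos": [1.5,7,120]},
    {"delta_pos": [1.5,7,145]},
    {"delta_pos": [1.5,7,145]},
    {"delta_pos": [1.5,7,145]}
  ],
  "grip": 0
}}

```text
invalid input
```

Request:
{"fn": "play_rows", "kwargs": {
  "steps": [
    {"delta_pos": [0,0,0]},
    {"delta_pos": [0,0,0]},
    {"delta_pos": [0,0,0]},
    {"delta_pos": [0,0,0]},
    {"delta_pos": [0,0,0]},
    {"delta_pos": [0,0,0]}
  ],
  "grip": 1,
  "squeeze": 10
}}

```text
invalid input
```

Request:
{"fn": "play_rows", "kwargs": {
  "steps": [
    {"delta_pos": [1.5,7,40],"spin": 0},
    {"delta_pos": [1.5,7,80],"spin": 0},
    {"delta_pos": [1.5,7,120],"spin": 0},
    {"delta_pos": [1.5,7,145],"spin": 0},
    {"delta_pos": [1.5,7,145],"spin": 0},
    {"delta_pos": [1.5,7,145],"spin": 0}
  ],
  "grip": 0
}}

```text
t: 5.15
tcp_pos: [0.6843, -0.0261, 0.0562]
eef_rot: [-0.0, 3.142, -0.0]
wrist_force: [0.2, -0.1, 1.1]
grip_width: 0.0941
```

Request:
{"fn": "play_rows", "kwargs": {
  "steps": [
    {"delta_pos": [0,0,1],"spin": 0},
    {"delta_pos": [0,0,1],"spin": 0},
    {"delta_pos": [0,0,1],"spin": 0},
    {"delta_pos": [0,0,1],"spin": 0},
    {"delta_pos": [0,0,1],"spin": 0},
    {"delta_pos": [0,0,1],"spin": 0}
  ],
  "grip": 1,
  "squeeze": 10
}}

```text
t: 5.75
tcp_pos: [0.6846, -0.0261, 0.0555]
eef_rot: [-0.0, 3.141, -0.0]
wrist_force: [-0.2, -0.4, 3.5]
grip_width: 0.0596
```

Request:
{"fn": "play_rows", "kwargs": {
  "steps": [
    {"delta_pos": [0,0,-25],"spin": 0},
    {"delta_pos": [0,0,-60],"spin": 0},
    {"delta_pos": [8,-30,-85],"spin": 0},
    {"delta_pos": [20,-70,-85],"spin": 0},
    {"delta_pos": [32,-110,-85],"spin": 0},
    {"delta_pos": [44,-150,-85],"spin": 0},
    {"delta_pos": [56,-190,-85],"spin": 0},
    {"delta_pos": [66,-230,-85],"spin": 0},
    {"delta_pos": [74,-255,-85],"spin": 0},
    {"delta_pos": [74,-262,-85],"spin": 0},
    {"delta_pos": [74,-262,-85],"spin": 0},
    {"delta_pos": [74,-262,-85],"spin": 0}
  ]
}}

```text
t: 6.95
tcp_pos: [0.6111, -0.2867, 0.1403]
eef_rot: [-0.002, 3.141, 0.001]
wrist_force: [-0.4, 0.6, -0.5]
grip_width: 0.0597
```

```bash
cat > f.py <<'E'
from d import *
s=manip.state(); print(s["t"],s["tcp_pos"],s["grip_width"]); p=manip.camera("wrist"); q=manip.camera("side"); t=manip.camera("top"); save(p,"2w"); save(q,"2s")
for nm,P in [("w",p),("s",q),("t",t)]:
    for n in ["cup_center","holder_floor"]:
        for d in manip.cut_out(P,n):
            m=d["region"]; print(nm,n,round(d["confidence"],2),np.round(d["point"]),m.sum(),bb(m))
            if n=="holder_floor":
                k=25 if nm=="w" else 11 if nm=="s" else 9; mm=cv2.morphologyEx(m.astype(np.uint8),cv2.MORPH_OPEN,np.ones((k,k)))
                if mm.any(): print("  ",bb(mm),cone(P,s,bb(mm),[.61,-.29],[(.0315,0),(.0315,.034)]))
            elif nm!="t": print("  ",cone(P,s,bb(m),[.61,-.29,.08],[(.0225,0),(.031,.065)],True))
im=p["frame"].copy()
for c,r,z in [((.611,-.288),.0315,.034),((.611,-.288),.0315,0)]:
    for u in proj(p,np.c_[c[0]+r*np.cos(a),c[1]+r*np.sin(a),0*a+z],s): cv2.circle(im,(int(u[0]),int(u[1])),1,(255,0,0),-1)
save({"frame":np.hstack([im[:, 120:520],q["frame"][180:430:1,200:600].repeat(1,0) if 0 else cv2.resize(q["frame"][220:400,240:440],(400,480))])},"2m")
E
python3 f.py
```

```text
6.95 [ 0.61108072 -0.28667491  0.14029059] 0.05971324478358466
w cup_center 0.88 [576. 170.] 8228 [511. 633. 128. 218.]
   (array([ 0.5578, -0.0979, -0.0046]), array([ 0.3, -0.3, -0.3,  0.3]))
w cup_center 0.63 [318. 290.] 12398 [251. 383. 223. 340.]
   (array([ 0.6104, -0.2869,  0.0693]), array([ 3.4, -3.4, -4.5,  3.5]))
w cup_center 0.63 [534.  27.] 6034 [478. 604.   0.  61.]
   (array([ 0.4492, -0.0992, -0.0606]), array([ 12.7, -10.7, -12.1,  14.9]))
w holder_floor 0.88 [309. 218.] 2267 [249. 358. 197. 243.]
s cup_center 0.93 [312. 274.] 889 [297. 326. 257. 296.]
   (array([ 0.5586, -0.0954, -0.0038]), array([-0.1,  0.1,  0.1, -0.1]))
s cup_center 0.81 [259. 287.] 997 [246. 277. 271. 311.]
   (array([ 0.4519, -0.1242, -0.0117]), array([ 0.2, -0.2, -0.2,  0.2]))
s cup_center 0.78 [351. 298.] 760 [340. 374. 275. 320.]
   (array([ 0.6245, -0.2355,  0.042 ]), array([ 0.1, -0.1, -0. ,  0. ]))
s holder_floor 0.71 [355. 340.] 1006 [337. 371. 323. 365.]
   [337. 369. 324. 358.] (array([ 0.6118, -0.2845]), array([-1.6,  1.6, -2.1,  1.6]))
s holder_floor 0.27 [268. 258.] 1489 [220. 331. 242. 272.]
   [229. 272. 252. 271.] (array([0.4292, 0.0005]), array([ 7.2, -7.4, -4.1,  4.3]))
t cup_center 0.97 [383. 299.] 485 [372. 397. 285. 310.]
t cup_center 0.95 [369. 254.] 456 [357. 381. 242. 266.]
t holder_floor 0.59 [434. 241.] 71 [428. 438. 235. 245.]
```

View pics/2m.png

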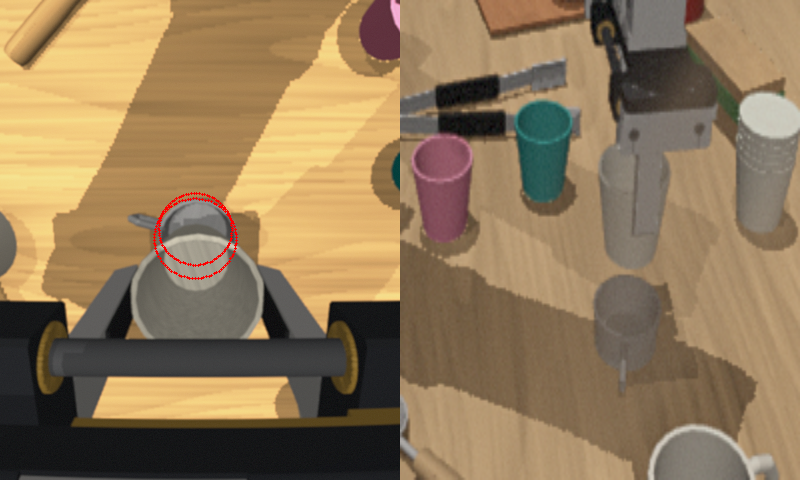

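Request:
{"fn": "play_rows", "kwargs": {
  "steps": [
    {"delta_pos": [-30,0,-15],"spin": 0},
    {"delta_pos": [-60,0,-30],"spin": 0},
    {"delta_pos": [-70,0,-30],"spin": 0},
    {"delta_pos": [-70,0,-30],"spin": 0}
  ]
}}

```text
t: 7.8
tcp_pos: [0.6815, -0.2872, 0.1699]
eef_rot: [-0.003, 3.141, -0.0]
wrist_force: [-0.5, 0.3, -0.8]
grip_width: 0.0599
```

```bash
cat > g.py <<'E'
from d import *
s=manip.state(); print(s["t"],s["tcp_pos"],s["grip_width"]); p=manip.camera("wrist")
x=None
for d in manip.cut_out(p,"holder_floor")[:1]:
    m=d["region"].astype(np.uint8); print(round(d["confidence"],2),d["point"],m.sum(),bb(m))
    for k in (21,31): 
        mm=cv2.morphologyEx(m,cv2.MORPH_OPEN,cv2.getStructuringElement(cv2.MORPH_ELLIPSE,(k,k))); print(bb(mm)); x=cone(p,s,bb(mm),[.61,-.29],[(.0315,0),(.0315,.034)]); print(x,cone(p,s,bb(mm),[.61,-.29,0],[(.0315,0),(.0315,.034)],True))
im=p["frame"].copy()
for r,z in [(.0315,.034),(.0315,0),(.0285,.034),(.025,.004)]:
    for u in proj(p,np.c_[x[0][0]+r*np.cos(a),x[0][1]+r*np.sin(a),0*a+z],s): cv2.circle(im,(int(u[0]),int(u[1])),0,(255,0,0),-1)
c=im[60:300,200:440]; save({"frame":cv2.resize(c,(600,600),interpolation=cv2.INTER_NEAREST)},"3w")
E
python3 g.py
```

```text
7.8 [ 0.68146054 -0.28720987  0.16994266] 0.059894912728939244
0.94 [317.9, 141.8] 4917 [252. 357. 107. 186.]
[282. 357. 107. 186.]
(array([ 0.612 , -0.2855]), array([-1.5,  1.5, -0.4,  0.5])) (array([ 0.6119, -0.2854, -0.0077]), array([-0.6,  0.6,  0.5, -0.6]))
[282. 357. 107. 186.]
(array([ 0.612 , -0.2855]), array([-1.5,  1.5, -0.4,  0.5])) (array([ 0.6119, -0.2854, -0.0077]), array([-0.6,  0.6,  0.5, -0.6]))
```

View pics/3w.png

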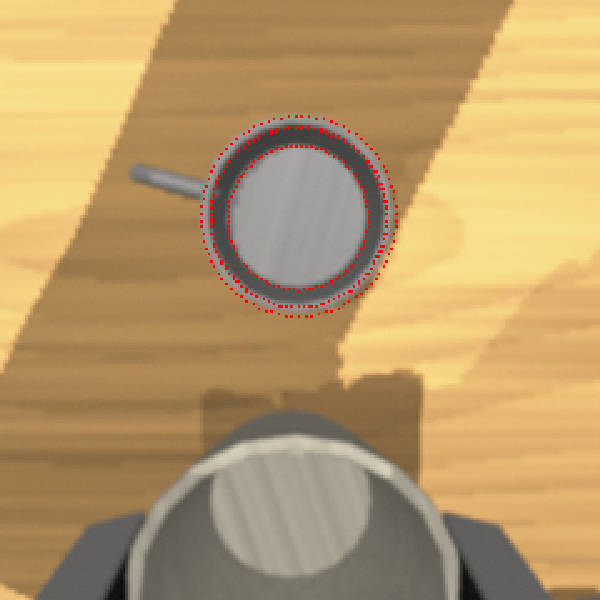

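Request:
{"fn": "play_rows", "kwargs": {
  "steps": [
    {"delta_pos": [35,1.5,15],"spin": 0},
    {"delta_pos": [65,2.5,35],"spin": 0},
    {"delta_pos": [68.5,2.5,50],"spin": 0},
    {"delta_pos": [68.5,2.5,60],"spin": 0},
    {"delta_pos": [68.5,2.5,70],"spin": 0},
    {"delta_pos": [68.5,2.5,80],"spin": 0},
    {"delta_pos": [68.5,2.5,90],"spin": 0},
    {"delta_pos": [68.5,2.5,100],"spin": 0},
    {"delta_pos": [68.5,2.5,107],"spin": 0},
    {"delta_pos": [68.5,2.5,110],"spin": 0},
    {"delta_pos": [68.5,2.5,110],"spin": 0},
    {"delta_pos": [68.5,2.5,110],"spin": 0}
  ]
}}

```text
t: 9.1
tcp_pos: [0.6109, -0.2855, 0.0598]
eef_rot: [-0.0, -3.141, 0.0]
wrist_force: [0.2, -0.7, -0.5]
grip_width: 0.0596
```

Request:
{"fn": "play_rows", "kwargs": {
  "steps": [
    {"delta_pos": [-1.5,0.5,1],"spin": 0},
    {"delta_pos": [-1.5,0.5,1],"spin": 0},
    {"delta_pos": [-1.5,0.5,1],"spin": 0}
  ]
}}

```text
t: 9.4
tcp_pos: [0.6124, -0.2853, 0.0591]
eef_rot: [-0.0, -3.141, 0.0]
wrist_force: [-2.6, -1.6, 4.9]
grip_width: 0.0597
```

Request:
{"fn": "play_rows", "kwargs": {
  "steps": [
    {"delta_pos": [0,0,0],"spin": 0},
    {"delta_pos": [0,0,0],"spin": 0},
    {"delta_pos": [0,0,0],"spin": 0},
    {"delta_pos": [0,0,0],"spin": 0},
    {"delta_pos": [0,0,0],"spin": 0},
    {"delta_pos": [0,0,-20],"spin": 0},
    {"delta_pos": [0,0,-60],"spin": 0},
    {"delta_pos": [0,0,-100],"spin": 0},
    {"delta_pos": [0,0,-140],"spin": 0},
    {"delta_pos": [0,0,-160],"spin": 0},
    {"delta_pos": [0,0,-160],"spin": 0},
    {"delta_pos": [0,0,-160],"spin": 0}
  ],
  "grip": 0
}}

```text
t: 10.6
tcp_pos: [0.6125, -0.2851, 0.219]
eef_rot: [-0.0, -3.141, 0.0]
wrist_force: [-0.1, 0.6, -0.4]
grip_width: 0.0942
```

```bash
cat > i.py <<'E'
from d import *
s=manip.state(); print(s["t"],s["tcp_pos"],s["grip_width"]); p=manip.camera("wrist"); q=manip.camera("side")
for nm,P,px in [("w",p,(320,250)),("s",q,(351,335))]:
    d=min(manip.cut_out(P,"cup_center"),key=lambda d:np.hypot(*(np.array(d["point"])-px))); print(nm,d["point"],bb(d["region"]))
    print(cone(P,s,bb(d["region"]),[.612,-.285,.004],[(.0255,.03),(.031,.065)],True))
im=p["frame"].copy()
for r,z in [(.0315,.034),(.031,.069),(.028,.069)]:
    for u in proj(p,np.c_[.612+r*np.cos(a),-.2855+r*np.sin(a),0*a+z],s): cv2.circle(im,(int(u[0]),int(u[1])),0,(255,0,0),-1)
save({"frame":np.hstack([cv2.resize(im[140:340,220:420],(400,400)),cv2.resize(q["frame"][290:370,310:390],(400,400))])},"4m")
E
python3 i.py
```

```text
10.6 [ 0.61245335 -0.28506849  0.21904265] 0.09417806003111814
w [314.0, 224.5] [282. 350. 192. 259.]
(array([ 0.6124, -0.2862, -0.0039]), array([-0.1,  0.1,  0.1, -0.1]))
s [354.8, 325.1] [337. 373. 308. 346.]
(array([ 0.6053, -0.3139,  0.0272]), array([-0.2,  0.2,  0.3, -0.2]))
```

View pics/4m.png

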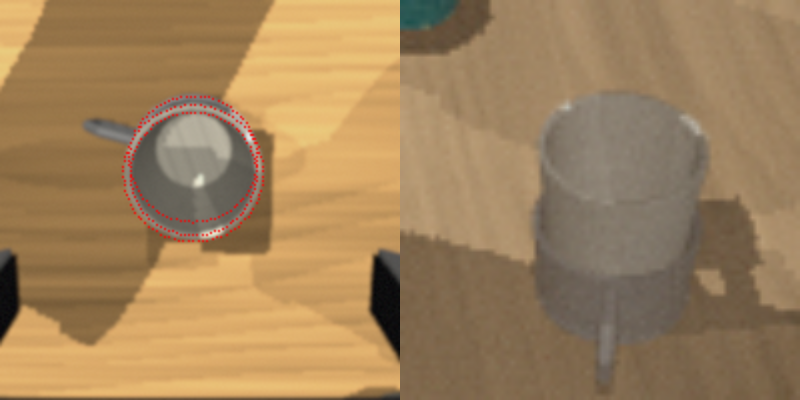

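The cup is home, upright and released at (0.612,−0.285). The rim overlay matches. Next are the tongs.

Request:
{"fn": "play_rows", "kwargs": {
  "steps": [
    {"delta_pos": [20,44,0],"spin": 0},
    {"delta_pos": [40,88,0],"spin": 0},
    {"delta_pos": [60,132,0],"spin": 0},
    {"delta_pos": [80,176,0],"spin": 0},
    {"delta_pos": [100,220,0],"spin": 0},
    {"delta_pos": [120,264,0],"spin": 0},
    {"delta_pos": [130,286,10],"spin": 0},
    {"delta_pos": [130,286,20],"spin": 0},
    {"delta_pos": [130,286,20],"spin": 0},
    {"delta_pos": [130,286,20],"spin": 0}
  ]
}}

```text
t: 11.8
tcp_pos: [0.4822, -0.0001, 0.198]
eef_rot: [-0.003, -3.138, 0.001]
wrist_force: [-0.2, 0.0, -0.3]
grip_width: 0.0942
```

```bash
cat > j.py <<'E'
from d import *
s=manip.state(); print(s["t"],s["tcp_pos"],s["eef_rot"]); p=manip.camera("wrist"); save(p,"5w")
for d in manip.cut_out(p,"tongs_grip")[:1]:
    m=d["region"]; print(d["confidence"],d["point"],bb(m)); 
    hsv=p["frame"].max(2); blk=(m&(hsv<60)).astype(np.uint8)
    n,l,st,ce=cv2.connectedComponentsWithStats(blk)
    for k in range(1,n):
        if st[k,4]>60:
            r=cv2.minAreaRect(np.argwhere(l==k)[:,::-1].astype(np.float32)); print(st[k],ce[k],r,atz(p,ce[k],.02,s).round(4))
for X in [(.482,0,.014),(.582,0,.014),(.382,0,.014)]: print(X,proj(p,X,s))
E
python3 j.py
```

```text
11.8 [ 4.82246130e-01 -9.85023363e-05  1.98003997e-01] [-2.65061018e-03 -3.13832096e+00  7.60055482e-04]
0.71 [295.7, 211.2] [283. 369.  85. 339.]
[339 184  17  78 558] [347.16487455 223.25985663] ((347.0567321777344, 222.42576599121094), (78.04267883300781, 7.797659397125244), 82.40535736083984) [0.483  0.0288 0.02  ]
[290 186   9  79 555] [293.81081081 225.13873874] ((294.0, 225.0), (78.0, 8.0), 90.0) [ 0.4848 -0.0227  0.02  ]
(0.482, 0, 0.014) [[317.34960708 221.1065966 ]]
(0.582, 0, 0.014) [[317.5338851  315.04821119]]
(0.382, 0, 0.014) [[317.13585813 114.53940243]]
```

View pics/5w.png

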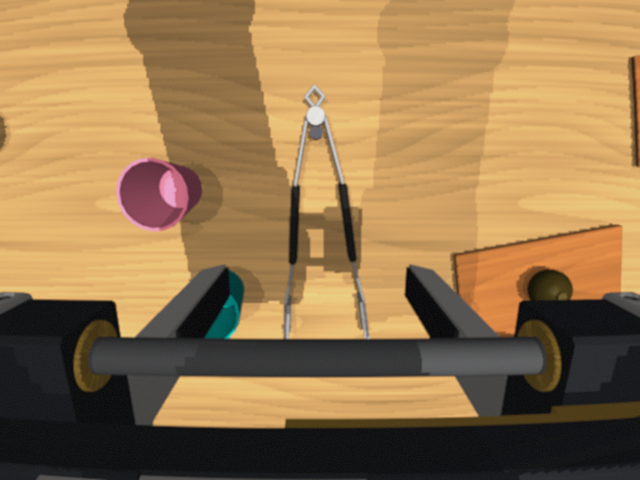

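Request:
{"fn": "play_rows", "kwargs": {
  "steps": [
    {"delta_pos": [-2,3.5,40],"spin": -3},
    {"delta_pos": [-2,3.5,80],"spin": -3},
    {"delta_pos": [-2,3.5,120],"spin": -3},
    {"delta_pos": [-2,3.5,150],"spin": -3},
    {"delta_pos": [-2,3.5,170],"spin": -3},
    {"delta_pos": [-2,3.5,175],"spin": -3},
    {"delta_pos": [-2,3.5,175],"spin": -3},
    {"delta_pos": [-2,3.5,175],"spin": -3}
  ]
}}

```text
t: 12.7
tcp_pos: [0.4848, 0.0031, 0.0243]
eef_rot: [0.078, -3.139, 0.0]
wrist_force: [0.1, -0.1, 0.5]
grip_width: 0.0939
```

Request:
{"fn": "play_rows", "kwargs": {
  "steps": [
    {"delta_pos": [0,0,0],"spin": 0},
    {"delta_pos": [0,0,0],"spin": 0},
    {"delta_pos": [0,0,0],"spin": 0},
    {"delta_pos": [0,0,0],"spin": 0},
    {"delta_pos": [0,0,0],"spin": 0},
    {"delta_pos": [0,0,0],"spin": 0},
    {"delta_pos": [0,0,0],"spin": 0}
  ],
  "grip": 0.45,
  "squeeze": 25
}}

```text
t: 13.4
tcp_pos: [0.4852, 0.0031, 0.0245]
eef_rot: [0.078, -3.14, -0.0]
wrist_force: [0.9, -0.3, 4.4]
grip_width: 0.0517
```

Request:
{"fn": "play_rows", "kwargs": {
  "steps": [
    {"delta_pos": [0,0,-15],"spin": 0},
    {"delta_pos": [0,0,-40],"spin": 0},
    {"delta_pos": [0,0,-70],"spin": 0},
    {"delta_pos": [5,30,-95],"spin": 0},
    {"delta_pos": [10,65,-95],"spin": 0},
    {"delta_pos": [15,100,-95],"spin": 0},
    {"delta_pos": [20,135,-95],"spin": 0},
    {"delta_pos": [25,170,-95],"spin": 0},
    {"delta_pos": [25,200,-95],"spin": 0},
    {"delta_pos": [25,220,-95],"spin": 0},
    {"delta_pos": [25,224,-95],"spin": 0},
    {"delta_pos": [25,224,-95],"spin": 0},
    {"delta_pos": [25,224,-95],"spin": 0}
  ]
}}

```text
t: 14.7
tcp_pos: [0.4491, 0.2244, 0.1193]
eef_rot: [0.076, -3.14, 0.001]
wrist_force: [0.2, 0.6, 0.2]
grip_width: 0.0518
```

```bash
cat > k.py <<'E'
from d import *
import sys
s=manip.state(); print(s["t"],s["tcp_pos"],s["eef_rot"],s["grip_width"]); p=manip.camera("wrist"); q=manip.camera("side"); t=manip.camera("top")
rs=[]
for nm,P in [("w",p),("t",t),("s",q)]:
    for d in manip.cut_out(P,"mandarin_center")[:2]:
        print(nm,round(d["confidence"],2),np.round(d["point"],1),bb(d["region"]),d["region"].sum(),atz(P,d["point"],.031,s).round(4)); 
    l=manip.cut_out(P,"mandarin_center")
    if l: rs.append(ray(P,l[0]["point"],s))
if len(rs)>1: print(tri(rs))
im=p["frame"].copy()
Rm=R.from_rotvec(s["eef_rot"]).as_matrix(); tip=s["tcp_pos"]+Rm@np.array([-.1,0,.0105]); print("tip",tip)
sc=q["frame"][160:300,200:380]
save({"frame":np.hstack([cv2.resize(im[200:480,180:460] if 0 else im,(533,400)),cv2.resize(sc,(267,208)).repeat(1,0) if 0 else cv2.copyMakeBorder(cv2.resize(sc,(267,208)),0,192,0,0,cv2.BORDER_CONSTANT)])},sys.argv[1])
cv2.imwrite("pics/"+sys.argv[1]+"s.png",cv2.resize(sc,(720,560))[:,:,::-1])
E
python3 k.py 6
```

```text
14.7 [0.44913191 0.22436401 0.11931278] [ 7.63024539e-02 -3.13956355e+00  1.03907456e-03] 0.051773288506716315
w 0.62 [323.1 381.9] [300. 346. 377. 395.] 632 [0.5613 0.2343 0.031 ]
t 0.52 [233.8 257.9] [228. 243. 250. 266.] 189 [0.5454 0.2354 0.031 ]
s 0.47 [292.8 206.3] [286. 301. 201. 216.] 175 [0.5492 0.2421 0.031 ]
(array([0.54869357, 0.23309056, 0.03931053]), [np.float64(0.005395262077872114), np.float64(0.004080372505338457), np.float64(0.0033353931325278137)])
tip [0.54900239 0.22921458 0.10870103]
```

View pics/6.png

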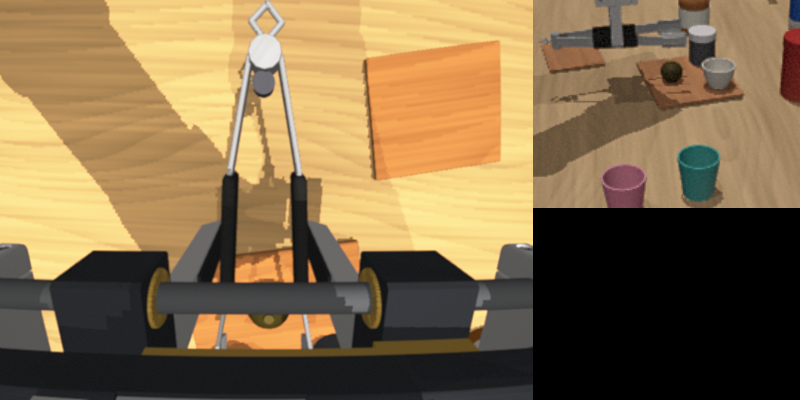

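The tongs are held level and straddle the mandarin, which is at wrist column ~323. I'll refine its position with the earlier wrist frames.

```bash
cat > l.py <<'E'
from d import *
s0=manip.state(); p=manip.camera("wrist"); t=manip.camera("top"); q=manip.camera("side")
def sil(P,s,box):
    # sphere-like ellipsoid silhouette box fit at z=.031
    u=np.random.default_rng(0).normal(size=(1500,3)); u/=np.linalg.norm(u,axis=1)[:,None]; E=u*[.021,.021,.019]
    f=lambda v:(lambda w:np.array([w[:,0].min(),w[:,0].max(),w[:,1].min(),w[:,1].max()])-box)(proj(P,E+[v[0],v[1],.031],s))
    o=least_squares(f,[.549,.231]); return o.x.round(4),o.fun.round(1)
im=cv2.imread("pics/5w.png"); s={"tcp_pos":np.array([.48225,-.0001,.198]),"eef_rot":np.array([-2.65e-3,-3.13832,.00076])}
m=((im.max(2)<95)).astype(np.uint8); m[:255]=0;m[325:]=0;m[:,:515]=0;m[:,595:]=0
n,l,st,ce=cv2.connectedComponentsWithStats(m); k=1+st[1:,4].argmax(); print(st[k],ce[k]); b=st[k]
print("5w",sil(p,s,np.array([b[0],b[0]+b[2],b[1],b[1]+b[3]],float)))
for nm,P in (("t",t),("s",q)):
    for d in manip.cut_out(P,"mandarin_center")[:1]: print(nm,bb(d["region"]),sil(P,s0,bb(d["region"])))
im=cv2.imread("pics/0top.png"); m=((im.max(2)<75)).astype(np.uint8); m[:245]=0;m[270:]=0;m[:,:225]=0;m[:,250:]=0; n,l,st,ce=cv2.connectedComponentsWithStats(m); k=1+st[1:,4].argmax(); b=st[k]; print(b,"t0",sil(t,s0,np.array([b[0],b[0]+b[2],b[1],b[1]+b[3]],float)))
print(atz(p,(323,385),.031,s0))
for y in (.228,.232,.236): print(y,proj(p,[.549,y,.031],s0))
E
python3 l.py
```

```text
[ 517  269   78   56 3038] [553.25213957 302.1879526 ]
5w (array([0.5564, 0.2407]), array([ 16. , -15.8,   6.9,  -7.7]))
t [228. 242. 250. 266.] (array([0.5452, 0.2323]), array([-1.3,  1.3, -0.3,  0.3]))
s [286. 301. 200. 216.] (array([0.5502, 0.2315]), array([-0.1,  0.1,  0.9, -0.9]))
[227 249  19  17 232] t0 (array([0.5465, 0.2285]), array([ 1.2, -1.2,  0.2, -0.2]))
[0.56452729 0.23564542 0.031     ]
0.228 [[314.39604412 367.77706915]]
0.232 [[319.44725407 367.99098666]]
0.236 [[324.49632443 368.20165277]]
```

Request:
{"fn": "play_rows", "kwargs": {
  "steps": [
    {"delta_pos": [1,4.4,0],"spin": 0},
    {"delta_pos": [1,4.4,15],"spin": 0},
    {"delta_pos": [1,4.4,30],"spin": 0},
    {"delta_pos": [1,4.4,45],"spin": 0},
    {"delta_pos": [1,4.4,60],"spin": 0},
    {"delta_pos": [1,4.4,70],"spin": 0},
    {"delta_pos": [1,4.4,76],"spin": 0},
    {"delta_pos": [1,4.4,76],"spin": 0},
    {"delta_pos": [1,4.4,76],"spin": 0}
  ]
}}

```text
t: 16.3
tcp_pos: [0.4481, 0.2301, 0.0438]
eef_rot: [0.078, -3.14, -0.0]
wrist_force: [0.1, -0.0, -0.8]
grip_width: 0.0518
```

```bash
python3 k.py 7; python3 -c "
from h import *
print(manip.state()['wrist_force'])"
```

```text
16.3 [0.44812484 0.2301054  0.04384741] [ 7.79199927e-02 -3.14028348e+00 -3.34323656e-04] 0.051793437704095016
w 0.91 [314.5 410. ] [291. 338. 405. 420.] 481 [0.5251 0.2322 0.031 ]
w 0.34 [273.9 248.5] [258. 303.  65. 418.] 4254 [0.4304 0.2073 0.031 ]
t 0.79 [236.3 255.2] [227. 246. 249. 267.] 266 [0.5523 0.2292 0.031 ]
(array([ 0.55528446,  0.23446569, -0.00500493]), [np.float64(0.0011429866754547034), np.float64(0.0011429866754546182)])
tip [0.54799812 0.2350671  0.03331369]
[ 0.36992559  0.82118749 -1.26880997]
```

View pics/7s.png

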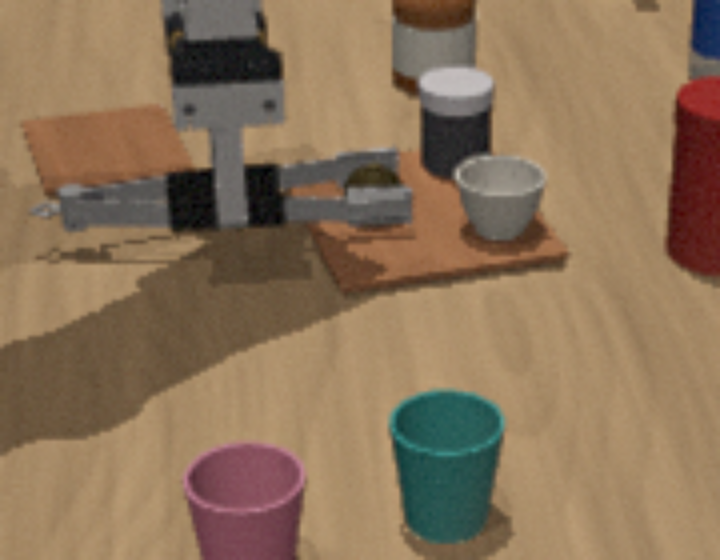

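The mandarin sits between the heads, so I close now.

Request:
{"fn": "play_rows", "kwargs": {
  "steps": [
    {"delta_pos": [0,0,0],"spin": 0},
    {"delta_pos": [0,0,0],"spin": 0},
    {"delta_pos": [0,0,0],"spin": 0},
    {"delta_pos": [0,0,0],"spin": 0},
    {"delta_pos": [0,0,0],"spin": 0},
    {"delta_pos": [0,0,0],"spin": 0},
    {"delta_pos": [0,0,0],"spin": 0},
    {"delta_pos": [0,0,0],"spin": 0}
  ],
  "grip": 1,
  "squeeze": 25
}}

```text
t: 17.55
tcp_pos: [0.448, 0.23, 0.0436]
eef_rot: [0.078, -3.14, -0.0]
wrist_force: [-0.4, -0.0, -0.0]
grip_width: 0.0409
```

Request:
{"fn": "play_rows", "kwargs": {
  "steps": [
    {"delta_pos": [0,0,-10],"spin": 0},
    {"delta_pos": [0,0,-25],"spin": 0},
    {"delta_pos": [0,0,-50],"spin": 0},
    {"delta_pos": [0,0,-75],"spin": 0},
    {"delta_pos": [0,0,-100],"spin": 0},
    {"delta_pos": [0,0,-115],"spin": 0},
    {"delta_pos": [0,0,-115],"spin": 0},
    {"delta_pos": [0,0,-115],"spin": 0},
    {"delta_pos": [0,0,-115],"spin": 0},
    {"delta_pos": [0,0,-115],"spin": 0}
  ]
}}

```text
t: 18.55
tcp_pos: [0.4476, 0.2296, 0.1578]
eef_rot: [0.078, -3.139, 0.001]
wrist_force: [0.1, -0.5, -1.2]
grip_width: 0.041
```

```bash
sed -i 's/q\["frame"\]\[160:300,200:380\]/q["frame"][130:270,200:380]/' k.py; python3 k.py 8
```

```text
18.55 [0.44761896 0.22964644 0.15776756] [ 7.78473081e-02 -3.13900004e+00  1.27647076e-03] 0.04097310630188344
w 0.77 [319.1 411. ] [293. 340. 405. 420.] 485 [0.6195 0.2398 0.031 ]
t 0.68 [226.9 251.9] [218. 234. 245. 263.] 221 [0.5606 0.2535 0.031 ]
s 0.48 [290.3 166.6] [289. 298. 162. 166.] 30 [0.5673 0.5307 0.031 ]
(array([0.54236164, 0.2347479 , 0.14248281]), [np.float64(0.011796765627785361), np.float64(0.008173448710951697), np.float64(0.008054291933626513)])
tip [0.54747903 0.23459437 0.14710289]
```

View pics/8s.png

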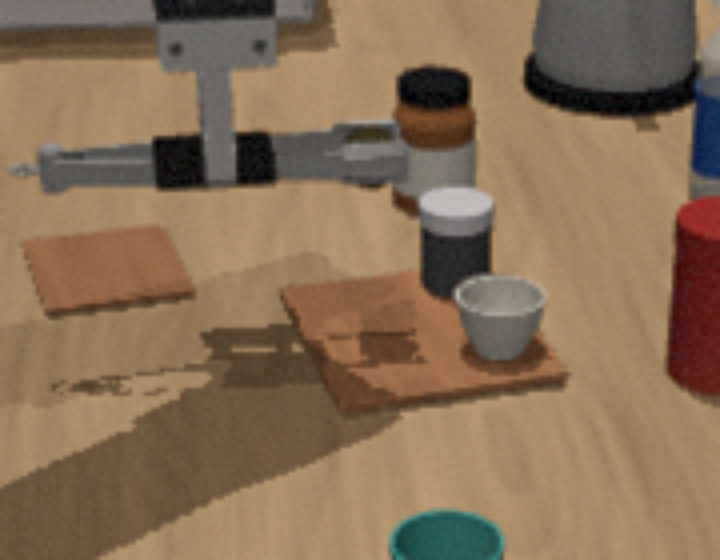

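Request:
{"fn": "play_rows", "kwargs": {
  "steps": [
    {"delta_pos": [-1,-15,0],"spin": 0},
    {"delta_pos": [-3,-45,0],"spin": 0},
    {"delta_pos": [-6,-80,0],"spin": 0},
    {"delta_pos": [-8,-115,0],"spin": 0},
    {"delta_pos": [-11,-150,0],"spin": 0},
    {"delta_pos": [-13,-185,0],"spin": 0},
    {"delta_pos": [-16,-220,0],"spin": 0},
    {"delta_pos": [-18,-255,0],"spin": 0},
    {"delta_pos": [-21,-290,0],"spin": 0},
    {"delta_pos": [-23,-325,0],"spin": 0},
    {"delta_pos": [-26,-360,0],"spin": 0},
    {"delta_pos": [-28,-395,0],"spin": 0},
    {"delta_pos": [-31,-430,0],"spin": 0},
    {"delta_pos": [-33,-465,0],"spin": 0},
    {"delta_pos": [-35,-495,0],"spin": 0},
    {"delta_pos": [-37,-515,5],"spin": 0},
    {"delta_pos": [-37.5,-522,12],"spin": 0},
    {"delta_pos": [-37.5,-522,18],"spin": 0},
    {"delta_pos": [-37.5,-522,23],"spin": 0},
    {"delta_pos": [-37.5,-522,23],"spin": 0}
  ]
}}

```text
t: 21.0
tcp_pos: [0.511, -0.2881, 0.1347]
eef_rot: [0.08, -3.139, -0.002]
wrist_force: [-0.4, 0.0, -0.9]
grip_width: 0.0409
```

```bash
cat > m.py <<'E'
from d import *
s=manip.state(); print(s["t"],s["tcp_pos"],s["eef_rot"],s["grip_width"]); p=manip.camera("wrist"); q=manip.camera("side"); t=manip.camera("top")
rs=[]
for nm,P in [("w",p),("t",t),("s",q)]:
    for n in ["mandarin_center","cup_center","holder_floor"]:
        for d in manip.cut_out(P,n)[:3]:
            print(nm,n,round(d["confidence"],2),np.round(d["point"],1),bb(d["region"]),d["region"].sum(),atz(P,d["point"],.122 if n[0]=="m" else .045,s).round(4))
Rm=R.from_rotvec(s["eef_rot"]).as_matrix(); print("exp mandarin",s["tcp_pos"]+Rm@np.array([-.101,0,.0126]))
im=q["frame"].copy()
cv2.circle(im,tuple(int(v) for v in proj(q,s["tcp_pos"]+Rm@np.array([-.101,0,.0126]))[0]),1,(255,0,0),-1)
b=t["frame"][180:300,380:500]
save({"frame":np.hstack([cv2.resize(im[250:370,270:390],(400,400)),cv2.resize(b,(400,400))])},"9")
E
python3 m.py
```

```text
21.0 [ 0.51101332 -0.28813229  0.13467935] [ 7.99287086e-02 -3.13892861e+00 -1.70459528e-03] 0.04088199812848128
w mandarin_center 0.95 [316.8 411.3] [295. 342. 405. 420.] 454 [ 0.5885 -0.2846  0.122 ]
w cup_center 0.9 [313.6 386.6] [272. 351. 327. 416.] 2662 [ 0.6288 -0.2851  0.045 ]
w cup_center 0.85 [538.6 172.3] [475. 595. 126. 220.] 8246 [ 0.4498 -0.1345  0.045 ]
w cup_center 0.59 [551.1 300.7] [498. 602. 269. 336.] 4902 [ 0.5462 -0.105   0.045 ]
w holder_floor 0.87 [315.  321.3] [271. 340. 310. 336.] 798 [ 0.5708 -0.2868  0.045 ]
t mandarin_center 0.56 [447.7 226.8] [441. 456. 220. 238.] 215 [ 0.6156 -0.2883  0.122 ]
t mandarin_center 0.49 [395.7 166.7] [382. 408. 151. 180.] 599 [ 0.7611 -0.1661  0.122 ]
t cup_center 0.84 [384.5 298.5] [372. 396. 286. 310.] 471 [ 0.4461 -0.1448  0.045 ]
t cup_center 0.74 [368.9 251.2] [355. 381. 240. 266.] 528 [ 0.5636 -0.1063  0.045 ]
t cup_center 0.71 [436.8 237. ] [430. 452. 221. 245.] 198 [ 0.6006 -0.2767  0.045 ]
t holder_floor 0.52 [433.1 243.3] [429. 461. 238. 246.] 29 [ 0.5847 -0.2672  0.045 ]
s mandarin_center 0.74 [354.3 291.9] [345. 366. 283. 296.] 184 [ 0.6105 -0.2751  0.122 ]
s cup_center 0.83 [260.6 282.3] [246. 276. 270. 304.] 641 [ 0.4497 -0.1223  0.045 ]
s cup_center 0.68 [354.  325.7] [338. 372. 309. 344.] 998 [ 0.6142 -0.2761  0.045 ]
s holder_floor 0.71 [350.1 350.9] [337. 371. 331. 366.] 439 [ 0.5946 -0.338   0.045 ]
exp mandarin [ 0.61186121 -0.28297872  0.12191597]
```

View pics/9.png

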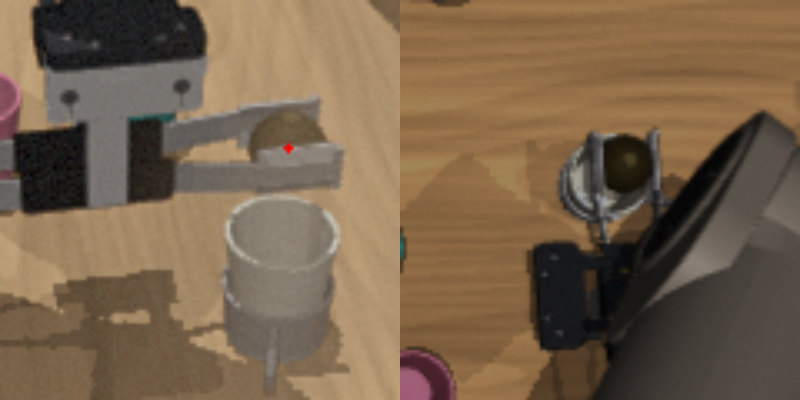

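Request:
{"fn": "play_rows", "kwargs": {
  "steps": [
    {"delta_pos": [0,-2,0],"spin": 0},
    {"delta_pos": [0,-2,0],"spin": 0},
    {"delta_pos": [0,-2,0],"spin": 0},
    {"delta_pos": [0,-2,0],"spin": 0},
    {"delta_pos": [0,-2,0],"spin": 0},
    {"delta_pos": [0,-2,0],"spin": 0}
  ]
}}

```text
t: 22.2
tcp_pos: [0.5115, -0.2915, 0.1355]
eef_rot: [0.078, -3.14, -0.0]
wrist_force: [-0.2, 1.0, -1.6]
grip_width: 0.0408
```

```bash
python3 -c "
from h import *
s=manip.state(); print(s['t'],s['tcp_pos'],s['grip_width'],np.abs(s['joint_velocities']).max()); print(manip.job_done())"
```

```text
22.2 [ 0.51150326 -0.29150605  0.13554586] 0.04075833203724105 0.0015506130833081847
the job is handed in; nothing more can be done
None
```

The job is handed in at 22.2 s with the mandarin still held in the tongs above the cup. No verdict is reported, so success rests on my own checks below.

- **Cup:** it went into the holder and was released at about (0.612, −0.285). The wrist camera's rim overlay matched. The free-height fits disagreed: −4 mm from the wrist camera, like its other fits of things on the table, and 27 mm from the side camera. I judged it home and upright from the wrist fit and the side picture.
- **Tongs and mandarin:** the gripper stopped at 40.8 mm over the sleeves, which matches the tongs being closed on the mandarin. The mandarin is lifted clear of the board.
- **Final position:** from the arm pose, the mandarin is about 2 mm from the cup axis and about 54 mm above the rim, and the arm is at rest.
- **Disagreement between cameras:** before a last 2 mm shift in y, the mandarin's centre was about 5 mm from the cup axis in the top view and 10 mm in the side view. Both are inside the 15 mm limit. The side figure is weak because the heads half-hide the fruit.
- **Not checked:** I did not measure the bystanders again at the end. I saw no contact with any of them.

I viewed 10 pictures.

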